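# Free the seized latch of the sterilising box

### The job

The turn-latch of the steel sterilising box has seized with dried medium: rock its wing handle to and fro in small arcs, easing off each time it stops firmly and never forcing it (the stem snaps at 0.5 N m), until it breaks free. Then turn it anticlockwise, seen from above, until its finger is well clear of the lid, lift the lid straight off and lay it gently, handle up, in the middle of the rubber mat, leaving the latch open and letting go of everything. Leave the glassware and the other things on the bench where they stand.

Things in the scene. Friction and masses are not known exactly. Their poses are not given: they have to be found in the camera images.
- box: dark steel sterilising box, fixed to the bench: 150 mm (its x) x 200 mm (its y) x 78 mm tall, walls 5 mm, open at the top under its lid. Origin at the centre of its underside. The latch post, a 44 x 36 mm, 84 mm tall block, is on the middle of its -x side; the vertical latch axis is at x = -106 mm, y = 0 in the box frame
- latch (a joint): turn-latch angle (rad), growing anticlockwise from above; 0 = finger along box +x over the lid, clear of it from 1.0 on, hard stop 1.57. Seized: turns only 0.07 to 0.34 either side of an unknown middle (within 0.1 of 0), with 0.16 N m drag, then stops firmly. At its stops, on alternating sides, 0.2 s each, the arc grows; after 3 to 6 half-swings it is free (under 0.1 N m). One side alone never frees it
- wing (a joint): elastic wind-up (rad) of the wing handle relative to the latch, same sense as the latch angle: 0 = no load, torque = 4 N m per rad, so 0.125 rad = 0.5 N m, beyond which the stem counts as snapped, either way. The wing's total angle is the latch angle plus this
- wing_grip (a point): centre of the wing handle's bar, on the latch axis, 122 mm above the bench: the place to grip it. The bar is 46 mm long (its own x, level, parallel to the latch finger), 12 mm thick (its y) and 30 mm tall (from 106 to 136 mm above the bench)
- latch_tip (a point): end of the latch finger, a steel bar 12 mm wide and 8 mm thick that reaches 40 mm from the latch axis and lies 1 mm above the lid
- lid: loose flat dark steel lid, 156 x 206 x 6 mm plate with a 130 x 180 x 4 mm step under it that drops loosely into the box mouth; about 0.35 kg. Origin at the centre of the underside of the step; plate from 4 to 10 mm above it; z up. On the box its origin is 74 mm above the bench and the plate's top 84 mm above it
- lid_grip (a point): centre of the lid handle's bar: 70 mm long (lid x), 12 mm wide (lid y), 12 mm tall, on two legs, 44 mm above the lid's origin; free space of 28 mm between bar and plate
- mat: black rubber mat lying fixed on the bench, 200 mm (its x) x 250 mm (its y), 4 mm thick; origin at the centre of its underside
- flask_a: conical flask with foil cap, 80 mm wide at the foot, 128 mm tall; origin at the centre of its underside; not part of the job, leave it alone
- flask_b: conical flask with foil cap, 80 mm wide at the foot, 128 mm tall; origin at the centre of its underside; not part of the job, leave it alone
- flask_c: conical flask with foil cap, 80 mm wide at the foot, 128 mm tall; origin at the centre of its underside; not part of the job, leave it alone
- beaker: beaker, 66 mm wide, 85 mm tall; origin at the centre of its underside; not part of the job, leave it alone
- burner: spirit burner, 68 mm wide, 76 mm tall; origin at the centre of its underside; not part of the job, leave it alone
- dishes: stack of three culture dishes, 90 mm wide, 44 mm tall; origin at the centre of its underside; not part of the job, leave it alone
- tip_box: closed tip box, 120 x 80 x 55 mm; origin at the centre of its underside; not part of the job, leave it alone

How it is judged:
By the outcome, as a careful person would: the job done as asked, in the order asked, and still so for the second after the job is handed in, with the robot touching nothing.
It also fails if it takes over 70 s, if anything falls off the work surface, if the arm or the gripper's body presses on something with over 40 N, if the wrist force passes 120 N, or if a joint passes its speed limit or range.

### The arm

A 6-joint arm with a two-finger parallel gripper is mounted at the origin on the work surface. World frame = base frame: x ahead of the robot, y to its left, z up, the work surface at z = 0. Lengths are in m, angles in rad, forces in N, time in s.
With the tool pointing down it reaches from about 0.4 to 0.825 m from the base axis. Payload 7 kg.
Tool frame: the origin (TCP) lies between the finger pads; the fingertips stand 8 mm ahead of it and the grasp point (between the pads) lies 11 mm behind it (arm.finger_overhang is the distance from the TCP to the fingertips, in m); z points along the fingers, y is the line along which they close (so a half turn about z gives the same grasp; the last joint's range is limited). The gripper opens to 88 mm and grips with 3 to 60 N. Pads are 19 mm wide; open, the fingers measure 130 mm over their backs; the gripper's body (78 mm by 193 mm) begins 47 mm behind the grasp point.
Start: joints at [-0.89, 0.359, 0.012, 0, -1.224, -0.288], TCP at [0.258, -0.624, 0.196] pointing down, gripper open.
Joint ranges: [-3.07, 3.07], [-1.43, 2.12], [-1.02, 1.25], [-3.03, 1.67], [-3.05, -0], [-3.03, 3.03]. Speed limits (rad/s): [2.39, 2.39, 3.01, 3.14, 3.14, 3.14].

### API

Orientations are given as [roll, pitch, yaw] about the fixed x, y, z axes, in that order (R = Rz(yaw) Ry(pitch) Rx(roll)).
In Python, from station import arm gives the robot as it stands.
- The arm moves only by the tool move_arm, never from a script. Its argument "rows" is text: rows parted by semicolons, each of 7 numbers parted by spaces: the turn, a rotation vector about the tool's x, y, z in degrees, then the shift along the tool's x, y, z in m, then the finger opening in m, from 0 to 0.0876. A call has 1 to 8 rows; each row shifts and turns the commanded pose from where the row before left it, along the tool's axes as they then stand; what a row does not reach is not made up. A row lasts 1/8 s, in which the tool goes at most 62.5 mm and 10.7 degrees, less where a joint would pass 70% of its speed; a pose out of reach is approached as far as the arm can. A call is refused whole if a number of a shift passes 0.0625 or a number of a turn 10.7, either way. A call with a gripper value outside its range is refused whole. The fingers move at their own pace and stop on an object; "squeeze" is the grip in N (left out, the last holds). Time passes only in rows, so rows that do not move let the fingers close. It gives the time, the measured TCP pose, the force, the opening and the grip force at its end, in the units of the state.
- arm.get_state(): the state, without advancing time (a new reading comes with each control period).
- arm.grab_frame(name): name is "scene" or "top" or "wrist"; returns (picture, depth): 420x560x3 uint8, blue, green, red; 420x560 float32, m along the optical axis (not along the pixel's ray), 0 where there is no reading.
- arm.camera_model(name): a dict with "mtx" (3x3 intrinsics, pixels), "camera_from_world" (4x4, takes a point from world to camera coordinates); the wrist camera has in their place "mount" (4x4, takes a point from camera to tool coordinates, whose origin is the TCP and whose axes are the flange's). Camera axes: x right, y down, z forward; pixel columns grow to the right and rows downward; lengths in m; the calibration is good to about 2 mm. A picture is of the moment at which its call begins: read the wrist's pose just before it. camera_model takes no time and is no camera call.
- arm.job_done(): hands the job in; it is judged then, once.
The state is a dict: "t": time; "q": joint angles; "qd": joint speeds; "joint_efforts": joint torques, N m; "eef_pos": TCP position; "ee_rot": TCP orientation; "force": force on the tool from outside, world axes, zero at the start; "moment": the same for the moment, N m; "width": finger opening in m; "gripper_force": force on a finger pad.
Only numpy, scipy, OpenCV 4.12 (cv2) and the standard library are available. Lean on these libraries where they do the work, as an engineer would, in place of code of your own. Each camera call takes 0.05 s, during which the arm holds its last target. There are 200 camera calls.

## Working session

There is one attempt and no reset: what is moved stays moved. The work goes in short steps, Python scripts to look and compute and a tool call to move; the robot and the scene stay as the last step left them, time stands still between calls to the robot, and variables do not carry over. Pictures are saved under pics/ and viewed, at most 10 in all, crops included, and the job is handed in when it is done.

Besides the shell and the picture viewer there is one more tool, called after ">>>" as a command line: name --argument value ..., lists and objects as JSON in quotes. move_arm: Moves the arm, as the interface text tells. Its arguments: {"type":"object","properties":{"rows":{"type":"string"},"squeeze":{"type":"number"}},"required":["rows"]}

```bash
mkdir -p pics; ls; python3 - <<'E'
from station import arm
import cv2,numpy as np
print(arm.get_state())
for n in("top","scene"):
    p,d=arm.grab_frame(n); cv2.imwrite(f"pics/{n}0.png",p); np.save(f"{n}0.npy",d); print(n,arm.camera_model(n))
print(arm.camera_model("wrist"))
E
```

```text
pics
{'t': 0.0, 'q': array([-8.89875648e-01,  3.59364361e-01,  1.10375548e-02, -3.48337039e-04,
       -1.22409652e+00, -2.88107080e-01]), 'qd': array([ 0.00038115, -0.00223309,  0.00019034, -0.0023298 ,  0.00053055,
        0.00076755]), 'joint_efforts': array([-5.29430527e-04, -5.82710767e+01,  2.93052489e+01,  6.99719936e+00,
        6.86201442e-03, -1.89696289e-04]), 'eef_pos': array([ 0.25814304, -0.62309173,  0.19522835]), 'ee_rot': array([ 3.13993966e+00, -1.48375867e-04, -2.74889756e+00]), 'force': array([-0.49148144,  0.66676879, -0.65112871]), 'moment': array([-0.01737321,  0.01330111, -0.04379775]), 'gripper_force': 0.0, 'width': 0.08758246727263132}
top {'mtx': array([[543.2903458 ,   0.        , 278.25697098],
       [  0.        , 543.2903458 , 208.75426309],
       [  0.        ,   0.        ,   1.        ]]), 'camera_from_world': array([[-0.01238299, -0.99971173, -0.02057006,  0.01760278],
       [-0.99337816,  0.01464923, -0.11395273,  0.57176068],
       [ 0.11422122,  0.01902277, -0.9932732 ,  1.71117319],
       [ 0.        ,  0.        ,  0.        ,  1.        ]
[... 253 characters left out ...]
,
       [ 0.3384529 ,  0.53718529, -0.77258112, -0.11260566],
       [-0.38158697, -0.67214547, -0.63451703,  1.55982807],
       [ 0.        ,  0.        ,  0.        ,  1.        ]])}
{'mtx': array([[298.26193957,   0.        , 280.84101136],
       [  0.        , 298.26193957, 201.07254021],
       [  0.        ,   0.        ,   1.        ]]), 'mount': array([[ 1.01365430e-04, -9.55985706e-01, -2.93413224e-01,
         7.86736398e-02],
       [ 9.99999529e-01,  3.80056925e-04, -8.92814583e-04,
        -2.22037715e-04],
       [ 9.65031707e-04, -2.93412996e-01,  9.55985294e-01,
        -1.88423955e-01],
       [ 0.00000000e+00,  0.00000000e+00,  0.00000000e+00,
         1.00000000e+00]])}
```

View pics/top0.png

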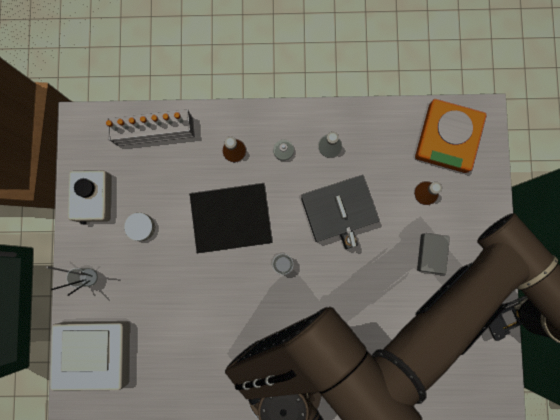

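View pics/scene0.png

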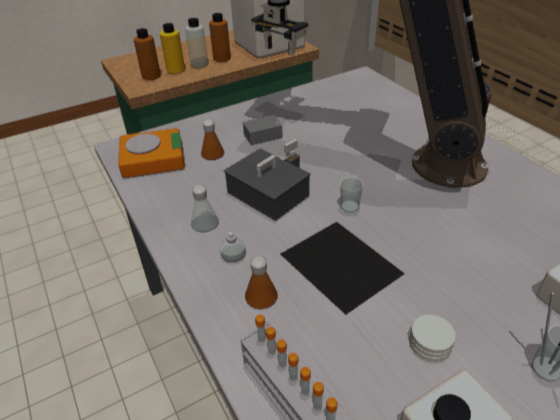

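The top view shows the lid around (341,208) with its handle, the latch wing around (348,238), the mat around (231,218) and the beaker at (284,264). The scene view agrees.

```bash
cat > h.py <<'E'
import numpy as np,cv2
from station import arm
from scipy.spatial.transform import Rotation as R
def ray(name,uv,z,st=None):
    m=arm.camera_model(name);K=m["mtx"]
    uv=np.atleast_2d(np.asarray(uv,float))
    d=np.c_[uv,np.ones(len(uv))]@np.linalg.inv(K).T
    if name=="wrist":
        T=np.eye(4);T[:3,:3]=R.from_euler("xyz",st["ee_rot"]).as_matrix();T[:3,3]=st["eef_pos"]
        C=T@m["mount"]
    else: C=np.linalg.inv(m["camera_from_world"])
    o=C[:3,3];w=d@C[:3,:3].T
    return o+w*((z-o[2])/w[:,2])[:,None]
E
python3 - <<'E'
from h import *
p=cv2.imread("pics/top0.png");g=p.max(2)
def quad(roi,th,lo=0):
    x0,y0,x1,y1=roi;m=np.zeros(g.shape,np.uint8);m[y0:y1,x0:x1]=((g[y0:y1,x0:x1]<th)&(g[y0:y1,x0:x1]>=lo))*255
    m=cv2.morphologyEx(m,cv2.MORPH_CLOSE,np.ones((9,9)));m=cv2.morphologyEx(m,cv2.MORPH_OPEN,np.ones((9,9)))
    c=max(cv2.findContours(m,0,2)[0],key=cv2.contourArea);return cv2.boxPoints(cv2.minAreaRect(c))
for n,roi,z,th in(("mat",(180,175,285,260),.004,60),("lid",(295,170,390,250),.084,80)):
    q=quad(roi,th);w=ray("top",q,z);print(n,q.round(1).tolist(),w.round(4).tolist(),w.mean(0),np.linalg.norm(np.diff(w,axis=0),axis=1))
    e=w[1]-w[0];print(np.degrees(np.arctan2(e[1],e[0])))
d=np.load("top0.npy")
c=p[165:265,290:395];cv2.imwrite("pics/crop.png",cv2.resize(c,None,fx=6,fy=6,interpolation=cv2.INTER_CUBIC)[:600])
for n,uv,z in(("handle",(341,206),.124),("wing",(348,238),.136),("beaker",(284,264),.085)):print(n,ray("top",uv,z))
E
```

```text
mat [[188.1999969482422, 193.39999389648438], [263.70001220703125, 182.8000030517578], [272.1000061035156, 242.5], [196.60000610351562, 253.10000610351562]] [[0.6305, 0.3057, 0.004], [0.6618, 0.0571, 0.004], [0.4654, 0.0317, 0.004], [0.4343, 0.2771, 0.004]] [0.54799719 0.16792856 0.004     ] [0.25056049 0.19807593 0.24733868]
-82.81643362320538
lid [[299.70001220703125, 195.10000610351562], [363.29998779296875, 173.89999389648438], [384.1000061035156, 236.3000030517578], [320.5, 257.5]] [[0.608, -0.0586, 0.084], [0.6719, -0.2586, 0.084], [0.4757, -0.3166, 0.084], [0.4131, -0.1193, 0.084]] [ 0.54217206 -0.18828359  0.084     ] [0.20990835 0.20457853 0.20700199]
-72.2763896981624
handle [[ 0.56707351 -0.18249634  0.124     ]]
wing [[ 0.46892105 -0.1997717   0.136     ]]
beaker [[ 0.39459988 -0.00670507  0.085     ]]
```

View pics/crop.png

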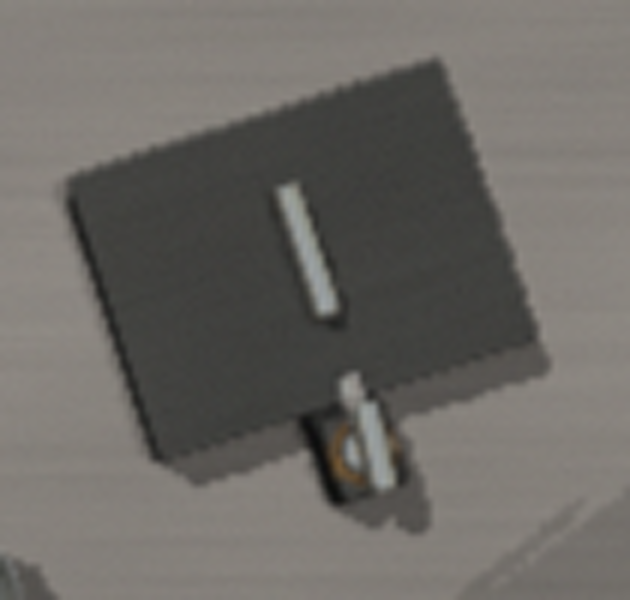

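The crop (6x, offset 290,165) shows lid corners at (68,182), (437,60), (540,345) and (158,460). The handle bar runs (287,183) to (330,318), and the wing bar top is centred at about (375,445).

```bash
cat >> h.py <<'E'
def rel(target,yaw=None,st=None):
    "shift in the present tool axes; turn about tool z in deg for a wanted yaw (deg)"
    st=st or arm.get_state();r=R.from_euler("xyz",st["ee_rot"])
    print("tcp",st["eef_pos"].round(4),"rpy",np.degrees(st["ee_rot"]).round(2),"t",st["t"])
    print("tool shift",r.inv().apply(np.array(target)-st["eef_pos"]).round(4))
    if yaw is not None: print("rotvec deg",np.degrees((r.inv()*R.from_euler("xyz",[np.pi,0,np.radians(yaw)])).as_rotvec()).round(2))
E
python3 - <<'E'
from h import *
f=lambda a:np.array(a)/6.+[290,165]
q=ray("top",f([(68,182),(437,60),(540,345),(158,460)]),.084);print(q.round(4),np.linalg.norm(np.diff(q,axis=0),axis=1).round(4))
c=q.mean(0);e=q[1]-q[0]+q[2]-q[3];a=np.arctan2(e[1],e[0])+np.pi/2;print("lid",c,np.degrees(a))
print("latch pred",c[:2]-.106*np.array([np.cos(a),np.sin(a)]))
h=ray("top",f([(287,183),(330,318)]),.124);print("handle",h,h.mean(0),np.linalg.norm(h[0]-h[1]))
w=ray("top",f([(367,402),(385,488)]),.136);e=w[0]-w[1];print("wing",w,w.mean(0),np.degrees(np.arctan2(e[1],e[0])))
rel((c[0]-.106*np.cos(a),c[1]-.106*np.sin(a),.25),np.degrees(a)-180)
E
```

```text
[[ 0.6072 -0.0637  0.084 ]
 [ 0.6684 -0.257   0.084 ]
 [ 0.5186 -0.3055  0.084 ]
 [ 0.462  -0.1075  0.084 ]] [0.2028 0.1575 0.2059]
lid [ 0.56404863 -0.18341848  0.084     ] 16.765451660592177
latch pred [ 0.46255431 -0.21399465]
handle [[ 0.59938604 -0.17370371  0.124     ]
 [ 0.53031251 -0.19364556  0.124     ]] [ 0.56484928 -0.18367463  0.124     ] 0.07189457747563514
wing [[ 0.48676995 -0.20972034  0.136     ]
 [ 0.4437789  -0.21747151  0.136     ]] [ 0.46527442 -0.21359593  0.136     ] 10.220475194457686
tcp [ 0.2582 -0.6232  0.1953] rpy [ 1.7991e+02 -1.0000e-02 -1.5750e+02] t 0.1
tool shift [-0.3454  0.2999 -0.0543]
rotvec deg [ 0.09 -0.01  5.73]
```

>>> move_arm --rows "0 0 0 -0.02 0.015 -0.03 0.0876; 0 0 0 -0.04 0.035 -0.024 0.0876; 0 0 0 -0.045 0.04 0 0.0876; 0 0 0 -0.05 0.045 0 0.0876; 0 0 0 -0.05 0.045 0 0.0876; 0 0 0 -0.05 0.045 0 0.0876; 0 0 0 -0.05 0.04 0 0.0876; 0 0 5.7 -0.04 0.035 0 0.0876"

```text
t: 1.1
eef_pos: [0.4559, -0.2265, 0.2501]
ee_rot: [3.142, 0.0, -2.849]
force: [0.3, -0.2, 0.9]
width: 0.0875
gripper_force: 0.0
```

>>> move_arm --rows "0 0 0 0 0 0 0.0876; 0 0 0 0 0 0 0.0876"

```text
t: 1.35
eef_pos: [0.4552, -0.2284, 0.2499]
ee_rot: [3.141, -0.001, -2.846]
force: [0.1, -1.5, -0.2]
width: 0.0877
gripper_force: 0.0
```

```bash
python3 - <<'E'
from h import *
rel((.463,-.214,.25),-163)
st=arm.get_state();p,d=arm.grab_frame("wrist");cv2.imwrite("pics/w1.png",p);np.save("w1.npy",d);import pickle;pickle.dump(st,open("w1.pkl","wb"));print(st["q"].round(3))
E
```

```text
tcp [ 0.4552 -0.2284  0.2499] rpy [ 1.7999e+02 -3.0000e-02 -1.6309e+02] t 1.35
tool shift [-0.0117  0.0115 -0.0001]
rotvec deg [ 0.01 -0.03 -0.09]
[-0.079  0.051 -0.259 -0.    -1.262 -1.197]
```

View pics/w1.png

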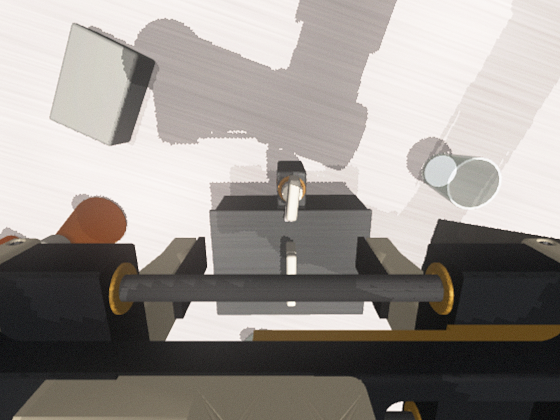

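The wrist view shows the wing around (291,200), with the lid handle below it at (291,245-305), the beaker at (470,180) and the tip box at (100,85). I'll zoom in on the wing.

```bash
python3 - <<'E'
from h import *
p=cv2.imread("pics/w1.png");cv2.imwrite("pics/w1c.png",cv2.resize(p[150:250,240:340],None,fx=6,fy=6,interpolation=cv2.INTER_CUBIC))
E
```

```text
(no output)
```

View pics/w1c.png

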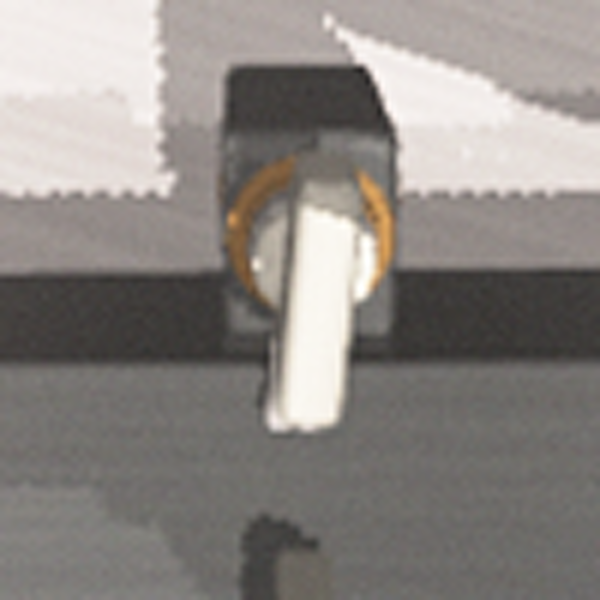

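The wing's top face corners in this crop are about (302,208), (357,212), (340,427) and (283,427). The orange ring is centred near (312,235).

```bash
python3 - <<'E'
from h import *
import pickle;st=pickle.load(open("w1.pkl","rb"))
w=ray("wrist",np.array([(302,208),(357,212),(340,427),(283,427)])/6.+[240,150],.136,st)
print(w.round(4),w.mean(0),np.linalg.norm(np.diff(w,axis=0),axis=1));e=w[3]-w[0]+w[2]-w[1];a=np.degrees(np.arctan2(e[1],e[0]));print("ang",a)
l=ray("wrist",np.array([(211,211),(371,209)]),.084,st);print("lid corners",l,np.linalg.norm(l[0]-l[1]));e=l[1]-l[0];print(np.degrees(np.arctan2(e[1],e[0]))-90)
c=(l[0]+l[1])/2;x=np.radians(16.9);print("axis from lid",c[:2]-.028*np.array([np.cos(x),np.sin(x)]))
rel((w[:,0].mean(),w[:,1].mean(),.115),a-180)
E
```

```text
[[ 0.4488 -0.2204  0.136 ]
 [ 0.4467 -0.2111  0.136 ]
 [ 0.4855 -0.2017  0.136 ]
 [ 0.4885 -0.2115  0.136 ]] [ 0.46738017 -0.21117654  0.136     ] [0.00959841 0.04000031 0.01028564]
ang 13.091857954592665
lid corners [[ 0.52202533 -0.30019978  0.084     ]
 [ 0.46107338 -0.10901838  0.084     ]] 0.20066257503774
17.68318637660279
axis from lid [ 0.46475858 -0.21274874]
tcp [ 0.455 -0.229  0.25 ] rpy [ 1.7999e+02 -3.0000e-02 -1.6317e+02] t 1.4
tool shift [-0.0171  0.0135  0.135 ]
rotvec deg [ 0.01 -0.03  3.74]
```

>>> move_arm --rows "0 0 3.7 -0.0143 0.0126 0 0.0876; 0 0 0 0 0 0.03 0.06; 0 0 0 0 0 0.035 0.05; 0 0 0 0 0 0.035 0.04; 0 0 0 0 0 0.025 0.04; 0 0 0 0 0 0.011 0.04; 0 0 0 0 0 0 0.04"

```text
t: 2.28
eef_pos: [0.4649, -0.2132, 0.1139]
ee_rot: [3.141, -0.001, -2.914]
force: [-0.4, -0.4, -0.0]
width: 0.0406
gripper_force: 0.0
```

```bash
python3 - <<'E'
from h import *
rel((.465,-.2128,.113),13-180)
s=arm.get_state();print(s["force"],s["moment"],s["width"])
p,d=arm.grab_frame("wrist");cv2.imwrite("pics/w2.png",p[120:320,180:400].repeat(3,0).repeat(3,1)[:600])
E
```

```text
tcp [ 0.4649 -0.2132  0.1139] rpy [ 1.7999e+02 -7.0000e-02 -1.6696e+02] t 2.275
tool shift [-0.0002  0.0004  0.0009]
rotvec deg [ 0.01 -0.07  0.04]
[-0.35324943 -0.42773153 -0.01306695] [ 0.00073675  0.00923607 -0.01830072] 0.040593303873301255
```

View pics/w2.png

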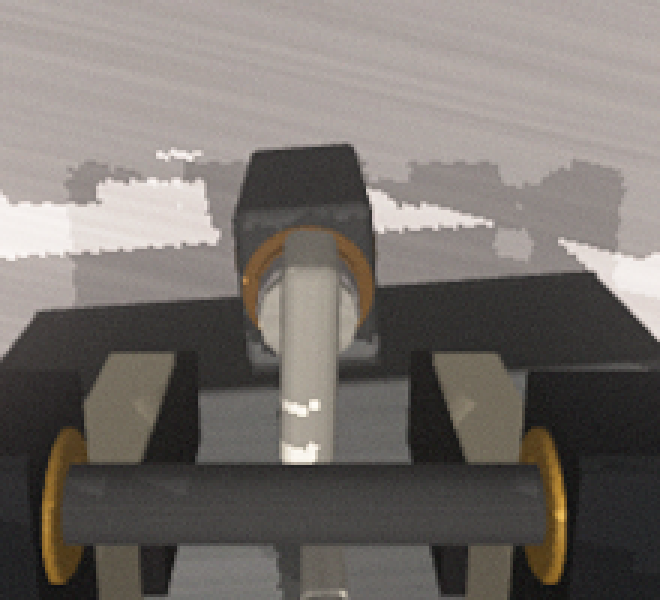

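The wing sits centred between the open pads (pads at x 187 and 421, wing at 311) and parallel to them. Closing.

>>> move_arm --rows "0 0 0 0 0 0 0.0; 0 0 0 0 0 0 0.0; 0 0 0 0 0 0 0.0; 0 0 0 0 0 0 0.0; 0 0 0 0 0 0 0.0" --squeeze 40

```text
t: 2.95
eef_pos: [0.4654, -0.2124, 0.1142]
ee_rot: [-3.142, 0.0, -2.913]
force: [-0.9, -0.0, -0.0]
width: 0.0008
gripper_force: 0.0
```

```bash
cat > s.py <<'E'
from h import *
s=arm.get_state();print(s["t"],"pos",s["eef_pos"].round(4),"rpy",np.degrees(s["ee_rot"]).round(2),"F",s["force"].round(1),"M",s["moment"].round(3),"w",round(s["width"],4),"g",round(s["gripper_force"],1))
E
python3 s.py
```

```text
2.95 pos [ 0.4654 -0.2124  0.1142] rpy [-1.8000e+02  1.0000e-02 -1.6689e+02] F [-0.9 -0.  -0. ] M [-0.027 -0.017 -0.011] w 0.0008 g 0.0
```

```bash
python3 - <<'E'
from h import *
st=arm.get_state()
p,d=arm.grab_frame("wrist");cv2.imwrite("pics/w3.png",p);np.save("w3.npy",d)
# depth -> world for column strip
m=arm.camera_model("wrist");K=m["mtx"]
T=np.eye(4);T[:3,:3]=R.from_euler("xyz",st["ee_rot"]).as_matrix();T[:3,3]=st["eef_pos"];C=T@m["mount"]
for v in range(150,330,8):
    for u in (284,):
        z=d[v,u];w=(C@np.r_[np.linalg.inv(K)@[u,v,1]*z,1])[:3];print(v,z.round(3),w.round(3),p[v,u])
E
```

```text
150 0.301 [ 0.426 -0.219 -0.   ] [158 162 171]
158 0.304 [ 0.434 -0.217 -0.001] [167 169 177]
166 0.304 [ 0.442 -0.215  0.002] [170 172 180]
174 0.273 [ 0.443 -0.215  0.034] [58 60 62]
182 0.242 [ 0.443 -0.215  0.066] [55 57 61]
190 0.226 [ 0.445 -0.215  0.084] [70 72 75]
198 0.196 [ 0.443 -0.216  0.115] [ 94 102 109]
206 0.179 [ 0.442 -0.216  0.132] [ 99 109 113]
214 0.177 [ 0.446 -0.215  0.136] [153 167 174]
222 0.179 [ 0.451 -0.214  0.135] [152 163 170]
230 0.18 [ 0.456 -0.213  0.136] [150 162 167]
238 0.17 [ 0.457 -0.213  0.147] [25 26 24]
246 0.16 [ 0.457 -0.213  0.157] [26 32 30]
254 0.152 [ 0.457 -0.213  0.165] [27 28 31]
262 0.144 [ 0.457 -0.213  0.174] [21 23 24]
270 0.136 [ 0.457 -0.213  0.182] [17 19 21]
278 0.088 [ 0.435 -0.219  0.225] [44 45 46]
286 0.086 [ 0.436 -0.218  0.228] [62 63 65]
294 0.087 [ 0.438 -0.218  0.228] [63 65 68]
302 0.13 [ 0.467 -0.211  0.191] [32 36 37]
310 0.132 [ 0.471 -0.21   0.19 ] [28 30 28]
318 0.133 [ 0.475 -0.209  0.191] [43 47 50]
326 0.215 [ 0.534 -0.194  0.123] [194 209 216]
```

View pics/w3.png

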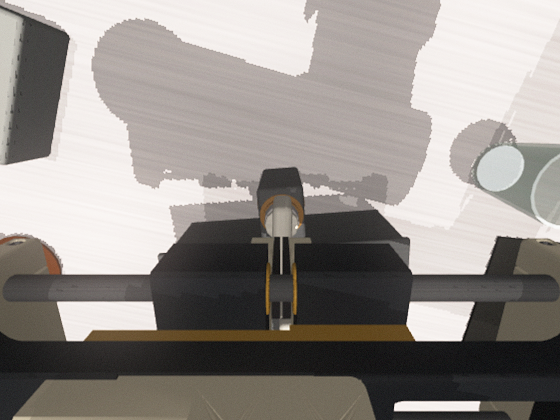

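The fingers look closed around column 282 with the wing bar's near end in front of them (rows 210-232), but the width reads 0.8 mm. I'll check with the depth values.

```bash
python3 s.py; python3 - <<'E'
from h import *
d=np.load("w3.npy");p=cv2.imread("pics/w3.png")
m=arm.camera_model("wrist");K=m["mtx"]
C=m["mount"]
for v in (216,228,236,242,250,260,320,326):
    print(v)
    for u in range(258,312,3):
        z=d[v,u];w=(C@np.r_[np.linalg.inv(K)@[u,v,1]*z,1])[:3];print("  ",u,(w*1000).round(0).astype(int).tolist(),p[v,u].tolist(),end="")
    print()
E
```

```text
3.0 pos [ 0.4654 -0.2124  0.1142] rpy [-180.     -0.   -166.89] F [-0.2 -0.1  0. ] M [0.013 0.025 0.013] w 0.0004 g 0.0
216
   258 [-31, -25, 114] [125, 126, 133]   261 [0, -16, 29] [57, 90, 121]   264 [1, -13, 25] [56, 85, 114]   267 [7, -10, 10] [112, 118, 125]   270 [7, -8, 8] [158, 171, 178]   273 [18, -5, -21] [117, 126, 131]   276 [18, -3, -22] [144, 154, 162]   279 [18, -1, -21] [159, 170, 178]   282 [18, 0, -21] [155, 164, 172]   285 [18, 2, -22] [146, 157, 164]   288 [18, 4, -21] [144, 156, 163]   291 [18, 6, -20] [103, 112, 117]   294 [7, 9, 8] [135, 148, 154]   297 [5, 11, 14] [104, 108, 113]   300 [0, 15, 29] [49, 82, 115]   303 [-1, 17, 31] [54, 72, 89]   306 [-29, 26, 109] [50, 50, 53]   309 [-29, 30, 110] [47, 49, 49]
228
   258 [-33, -23, 85] [50, 49, 49]   261 [-11, -16, 31] [56, 59, 59]   264 [-10, -14, 30] [57, 65, 70]   267 [-2, -10, 8] [156, 167, 176]   270 [-2, -8, 8] [154, 167, 175]   273 [10, -5, -21] [113, 125, 132]   276 [11, -3, -22] [149, 159, 168]   279 [11, -1, -22] [152, 163, 169]   282 [11, 0, -23] [153, 165, 175]   285 [11, 2, -22] [143, 155, 163]   2
[... 3212 characters left out ...]
 -120] [33, 32, 32]   306 [23, 7, -119] [34, 34, 35]   309 [23, 8, -120] [31, 30, 30]
326
   258 [22, -6, -120] [39, 39, 38]   261 [22, -6, -120] [32, 29, 30]   264 [22, -5, -121] [33, 32, 34]   267 [14, -5, -110] [25, 23, 25]   270 [-6, -5, -87] [66, 80, 88]   273 [-103, -7, 30] [86, 88, 90]   276 [-103, -5, 29] [67, 71, 74]   279 [-72, -2, -7] [96, 103, 106]   282 [-71, 1, -9] [176, 192, 198]   285 [-71, 3, -9] [194, 209, 217]   288 [-70, 5, -10] [208, 222, 229]   291 [22, 3, -120] [30, 66, 95]   294 [22, 3, -120] [28, 71, 99]   297 [22, 4, -121] [31, 73, 99]   300 [22, 5, -121] [31, 71, 99]   303 [22, 6, -121] [31, 73, 97]   306 [22, 7, -121] [29, 68, 97]   309 [22, 8, -120] [29, 73, 101]
```

```bash
python3 - <<'E'
from h import *
print(arm.finger_overhang,[a for a in dir(arm) if a[0]!="_"])
d=np.load("w3.npy");m=arm.camera_model("wrist");K=m["mtx"];C=m["mount"]
u=np.arange(230,335)
for v in range(234,250):
    z=d[v,u];P=(C@np.vstack([np.linalg.inv(K)@np.vstack([u,0*u+v,0*u+1])*z,np.ones(len(u))]))[:3]*1000
    k=np.abs(P[0]-10)<3.0;k&=P[2]<-25
    print(v,k.sum(),P[:,k].min(1).round(0) if k.any() else "",P[:,k].max(1).round(0) if k.any() else "")
E
```

```text
0.008 ['Unreachable', 'camera_model', 'finger_overhang', 'get_state', 'grab_frame', 'job_done']
234 0  
235 0  
236 0  
237 12 [  8.  -4. -32.] [  9.   3. -29.]
238 54 [  8. -16. -36.] [ 11.  15. -31.]
239 54 [  8. -16. -38.] [ 11.  15. -33.]
240 56 [  8. -17. -39.] [ 11.  16. -34.]
241 56 [  8. -17. -40.] [ 11.  16. -35.]
242 58 [  8. -16. -42.] [ 11.  15. -36.]
243 57 [  8. -16. -43.] [ 10.  16. -38.]
244 24 [  8.  -7. -44.] [ 10.   6. -39.]
245 24 [  8.  -7. -45.] [ 11.   6. -40.]
246 24 [  8.  -7. -46.] [ 11.   6. -42.]
247 24 [  8.  -7. -48.] [ 11.   6. -42.]
248 24 [  8.  -7. -49.] [ 11.   6. -44.]
249 23 [  8.  -7. -50.] [ 11.   6. -46.]
```

The depth data puts the fingertips about 30 mm behind the reported TCP, not 8 mm ahead, so they closed above the wing (top at 0.136 m). I'll open and check before going lower.

>>> move_arm --rows "0 0 0 0 0 0 0.04; 0 0 0 0 0 0 0.04; 0 0 0 0 0 0 0.04; 0 0 0 0 0 0 0.04"

```text
t: 3.5
eef_pos: [0.4654, -0.2124, 0.1141]
ee_rot: [-3.142, -0.0, -2.913]
force: [0.1, -0.4, 0.2]
width: 0.0349
gripper_force: 0.0
```

```bash
cat >>h.py <<'E'
def toolpts(d):
    m=arm.camera_model("wrist");v,u=np.mgrid[:420,:560]
    P=np.stack([u,v,1+0*u],-1)@np.linalg.inv(m["mtx"]).T*d[...,None]
    return P@m["mount"][:3,:3].T+m["mount"][:3,3]
E
python3 s.py; python3 - <<'E'
from h import *
p,d=arm.grab_frame("wrist");np.save("w4.npy",d)
for n in("w1","w3","w4"):
    d=np.load(n+".npy");P=toolpts(d)*1000
    k=(d>0)&(abs(P[...,0])<12)&(abs(P[...,1])<60)&(P[...,2]<-24)&(P[...,2]>-90);Q=P[k]
    for s in(-1,1):
        q=Q[Q[:,1]*s>0]
        if len(q):print(n,s,len(q),"x",np.percentile(q[:,0],[2,98]).round(),"y",np.percentile(q[:,1],[1,99]).round(),"zmax",np.percentile(q[:,2],[1,98]).round())
E
```

```text
3.5 pos [ 0.4654 -0.2124  0.1141] rpy [-180.     -0.   -166.89] F [ 0.1 -0.4  0.2] M [-0.027 -0.011  0.047] w 0.0349 g 0.0
w1 -1 2403 x [-11.  11.] y [-60. -44.] zmax [-89. -33.]
w1 1 2378 x [-10.  11.] y [43. 59.] zmax [-89. -33.]
w3 -1 700 x [-10.  10.] y [-16.  -1.] zmax [-87. -34.]
w3 1 692 x [-10.  11.] y [ 0. 15.] zmax [-86. -33.]
w4 -1 1582 x [-10.  11.] y [-33. -18.] zmax [-89. -33.]
w4 1 1590 x [-10.  11.] y [17. 32.] zmax [-89. -34.]
```

>>> move_arm --rows "0 0 0 0 0 0.015 0.04; 0 0 0 0 0 0.015 0.04; 0 0 0 0 0 0.009 0.04; 0 0 0 0 0 0 0.04"

```text
t: 4.05
eef_pos: [0.4646, -0.2124, 0.074]
ee_rot: [3.141, -0.002, -2.913]
force: [-0.8, -0.1, 0.3]
width: 0.0399
gripper_force: 0.0
```

```bash
python3 s.py; python3 - <<'E'
from h import *
st=arm.get_state();p,d=arm.grab_frame("wrist");P=toolpts(d)*1000;z=P[...,2]
zw=(st["eef_pos"][2]-P[...,2]/1000)
k=(d>0)&(abs(zw-.136)<.004)&(abs(P[...,1])<14)&(abs(P[...,0])<35)
q=P[k];print(len(q),np.percentile(q,[1,99],axis=0).round(1));f=np.polyfit(q[:,0],q[:,1],1);print("wing angle deg tool",np.degrees(np.arctan(f[0])),"y0",f[1])
E
```

```text
4.05 pos [ 0.4646 -0.2124  0.074 ] rpy [ 1.7996e+02 -1.3000e-01 -1.6690e+02] F [-0.8 -0.1  0.3] M [-0.03  -0.027 -0.004] w 0.0399 g 0.0
1365 [[-21.8  -6.  -63.2]
 [ 22.7   6.  -58.7]]
wing angle deg tool 1.1295198176254282 y0 -0.16669500597607662
```

The wing is centred in the tool frame to about 0.5 mm and sits 1.1° off. I'll align and close.

>>> move_arm --rows "0 0 1.1 0 0 0 0.03; 0 0 0 0 0 0 0.0; 0 0 0 0 0 0 0.0; 0 0 0 0 0 0 0.0; 0 0 0 0 0 0 0.0; 0 0 0 0 0 0 0.0" --squeeze 40

```text
t: 4.85
eef_pos: [0.4659, -0.2121, 0.0759]
ee_rot: [-3.142, 0.001, -2.932]
force: [-1.3, 4.2, 6.4]
width: 0.0117
gripper_force: 41.0
```

```bash
python3 s.py
```

```text
4.85 pos [ 0.4659 -0.2121  0.0759] rpy [-1.8000e+02  8.0000e-02 -1.6798e+02] F [-1.3  4.2  6.4] M [1.49  0.372 0.019] w 0.0117 g 41.0
```

>>> move_arm --rows "0 0 -1 0 0 0 0; 0 0 -1 0 0 0 0; 0 0 -1 0 0 0 0; 0 0 -1 0 0 0 0; 0 0 0 0 0 0 0"

```text
t: 5.48
eef_pos: [0.4659, -0.212, 0.0759]
ee_rot: [3.141, 0.001, -2.862]
force: [-1.3, 4.7, 5.9]
width: 0.0119
gripper_force: 40.9
```

```bash
python3 s.py
```

```text
5.475 pos [ 0.4659 -0.212   0.0759] rpy [ 1.7999e+02  8.0000e-02 -1.6399e+02] F [-1.3  4.7  5.9] M [ 1.752  0.429 -0.199] w 0.0119 g 40.9
```

>>> move_arm --rows "0 0 -1 0 0 0 0; 0 0 -1 0 0 0 0; 0 0 0 0 0 0 0"

```text
t: 5.85
eef_pos: [0.4658, -0.2119, 0.0759]
ee_rot: [3.141, 0.001, -2.827]
force: [-1.0, 5.2, 6.9]
width: 0.0116
gripper_force: 40.9
```

```bash
python3 s.py
```

```text
5.85 pos [ 0.4658 -0.2119  0.0759] rpy [ 1.7999e+02  8.0000e-02 -1.6199e+02] F [-1.   5.2  6.9] M [ 1.916  0.427 -0.206] w 0.0116 g 40.9
```

>>> move_arm --rows "0 0 -1.2 0 0 0 0; 0 0 -1.2 0 0 0 0; 0 0 0 0 0 0 0"

```text
t: 6.22
eef_pos: [0.4658, -0.2119, 0.0759]
ee_rot: [3.141, 0.001, -2.785]
force: [-1.2, 4.7, 7.5]
width: 0.0116
gripper_force: 40.9
```

```bash
python3 s.py
```

```text
6.225 pos [ 0.4658 -0.2119  0.0759] rpy [ 1.7999e+02  8.0000e-02 -1.5959e+02] F [-1.2  4.7  7.5] M [ 2.085  0.539 -0.247] w 0.0116 g 40.9
```

>>> move_arm --rows "0 0 -1.5 0 0 0 0; 0 0 0 0 0 0 0; 0 0 0 0 0 0 0"

```text
t: 6.6
eef_pos: [0.4658, -0.2118, 0.0759]
ee_rot: [3.141, 0.001, -2.759]
force: [-1.7, 6.0, 7.0]
width: 0.0115
gripper_force: 40.9
```

```bash
python3 s.py
```

```text
6.6 pos [ 0.4658 -0.2118  0.0759] rpy [ 1.7999e+02  8.0000e-02 -1.5810e+02] F [-1.7  6.   7. ] M [ 2.235  0.558 -0.149] w 0.0115 g 40.9
```

>>> move_arm --rows "0 0 -1.2 0 0 0 0; 0 0 -1.2 0 0 0 0; 0 0 0 0 0 0 0"

```text
t: 6.98
eef_pos: [0.4658, -0.2117, 0.0759]
ee_rot: [3.141, 0.001, -2.717]
force: [-1.8, 6.3, 7.4]
width: 0.0118
gripper_force: 40.9
```

```bash
python3 s.py
```

```text
6.975 pos [ 0.4658 -0.2117  0.0759] rpy [ 1.7999e+02  8.0000e-02 -1.5569e+02] F [-1.8  6.3  7.4] M [ 2.298  0.563 -0.196] w 0.0118 g 40.9
```

>>> move_arm --rows "0 0 -1.5 0 0 0 0; 0 0 -1.5 0 0 0 0; 0 0 0 0 0 0 0"

```text
t: 7.35
eef_pos: [0.4658, -0.2117, 0.0759]
ee_rot: [3.141, 0.001, -2.665]
force: [-0.6, 7.3, 7.7]
width: 0.0117
gripper_force: 40.9
```

```bash
python3 s.py
```

```text
7.35 pos [ 0.4658 -0.2117  0.0759] rpy [ 1.7999e+02  8.0000e-02 -1.5268e+02] F [-0.6  7.3  7.7] M [ 2.552  0.665 -0.216] w 0.0117 g 40.9
```

>>> move_arm --rows "0 0 -1.5 0 0 0 0; 0 0 -1.5 0 0 0 0; 0 0 0 0 0 0 0"

```text
t: 7.72
eef_pos: [0.4657, -0.2116, 0.0759]
ee_rot: [3.141, 0.001, -2.613]
force: [-0.8, 6.9, 8.6]
width: 0.0117
gripper_force: 40.9
```

```bash
python3 s.py
```

```text
7.725 pos [ 0.4657 -0.2116  0.0759] rpy [ 1.7998e+02  8.0000e-02 -1.4969e+02] F [-0.8  6.9  8.6] M [ 2.758  0.687 -0.188] w 0.0117 g 40.9
```

>>> move_arm --rows "0 0 -1.5 0 0 0 0; 0 0 -1 0 0 0 0; 0 0 0 0 0 0 0"

```text
t: 8.1
eef_pos: [0.4657, -0.2116, 0.0758]
ee_rot: [3.141, 0.001, -2.569]
force: [-2.2, 7.5, 8.7]
width: 0.0115
gripper_force: 40.9
```

```bash
cat > a.py <<'E'
from h import *
st=arm.get_state();p,d=arm.grab_frame("wrist");P=toolpts(d)*1000
zw=(st["eef_pos"][2]-P[...,2]/1000)
k=(d>0)&(abs(zw-.136)<.004)&(abs(P[...,1])<14)&(P[...,0]>11)&(P[...,0]<35)
q=P[k];print(len(q),np.percentile(q,[1,99],axis=0).round(1).tolist())
f=[(lo+2.5,q[(q[:,0]>=lo)&(q[:,0]<lo+5),1].mean()) for lo in(11,17)];print("wing angle in tool deg",np.degrees(np.arctan((f[1][1]-f[0][1])/6)))
m=[arm.get_state()["moment"][2]]
print("Mz",m)
E
python3 s.py; python3 a.py
```

```text
8.1 pos [ 0.4657 -0.2116  0.0758] rpy [ 1.7998e+02  8.0000e-02 -1.4719e+02] F [-2.2  7.5  8.7] M [ 2.929  0.757 -0.145] w 0.0115 g 40.9
671 [[11.1, -6.2, -61.3], [24.0, 5.4, -56.5]]
wing angle in tool deg -0.24480847552644172
Mz [np.float64(-0.17285675680047644)]
```

>>> move_arm --rows "0 0 -1.5 0 0 0 0; 0 0 -1.5 0 0 0 0; 0 0 0 0 0 0 0"

```text
t: 8.52
eef_pos: [0.4656, -0.2115, 0.0758]
ee_rot: [3.141, 0.002, -2.517]
force: [-2.2, 8.7, 9.2]
width: 0.0122
gripper_force: 41.0
```

```bash
python3 s.py
```

```text
8.525 pos [ 0.4656 -0.2115  0.0758] rpy [ 1.7998e+02  9.0000e-02 -1.4420e+02] F [-2.2  8.7  9.2] M [ 3.048  0.824 -0.351] w 0.0122 g 41.0
```

At the anticlockwise stop the torque jumps to about 0.35 N m. I'll hold briefly, ease off and swing back.

>>> move_arm --rows "0 0 0 0 0 0 0; 0 0 0 0 0 0 0; 0 0 3 0 0 0 0; 0 0 3 0 0 0 0; 0 0 3 0 0 0 0; 0 0 3 0 0 0 0; 0 0 3 0 0 0 0; 0 0 0 0 0 0 0"

```text
t: 9.52
eef_pos: [0.4659, -0.2119, 0.0759]
ee_rot: [3.142, 0.001, -2.779]
force: [-1.2, 5.6, 7.5]
width: 0.0118
gripper_force: 41.1
```

```bash
python3 s.py
```

```text
9.525 pos [ 0.4659 -0.2119  0.0759] rpy [ 1.800e+02  7.000e-02 -1.592e+02] F [-1.2  5.6  7.5] M [2.104 0.565 0.196] w 0.0118 g 41.1
```

>>> move_arm --rows "0 0 3 0 0 0 0; 0 0 3 0 0 0 0; 0 0 2 0 0 0 0; 0 0 0 0 0 0 0"

```text
t: 10.02
eef_pos: [0.4659, -0.2121, 0.0759]
ee_rot: [-3.141, 0.001, -2.918]
force: [-1.0, 4.2, 6.5]
width: 0.0114
gripper_force: 41.2
```

```bash
python3 s.py
```

```text
10.025 pos [ 0.4659 -0.2121  0.0759] rpy [-1.7999e+02  8.0000e-02 -1.6719e+02] F [-1.   4.2  6.5] M [1.611 0.433 0.13 ] w 0.0114 g 41.2
```

>>> move_arm --rows "0 0 1.5 0 0 0 0; 0 0 1.5 0 0 0 0; 0 0 0 0 0 0 0"

```text
t: 10.4
eef_pos: [0.4659, -0.2122, 0.0759]
ee_rot: [-3.141, 0.001, -2.97]
force: [-1.1, 3.3, 6.7]
width: 0.0117
gripper_force: 41.2
```

```bash
python3 s.py
```

```text
10.4 pos [ 0.4659 -0.2122  0.0759] rpy [-1.7999e+02  7.0000e-02 -1.7018e+02] F [-1.1  3.3  6.7] M [1.338 0.392 0.194] w 0.0117 g 41.2
```

>>> move_arm --rows "0 0 1.5 0 0 0 0; 0 0 1.5 0 0 0 0; 0 0 0 0 0 0 0"

```text
t: 10.78
eef_pos: [0.4659, -0.2122, 0.0759]
ee_rot: [-3.141, 0.001, -3.023]
force: [-1.2, 2.4, 6.1]
width: 0.0115
gripper_force: 41.2
```

```bash
python3 s.py
```

```text
10.775 pos [ 0.4659 -0.2122  0.0759] rpy [-1.7999e+02  7.0000e-02 -1.7318e+02] F [-1.2  2.4  6.1] M [1.14  0.359 0.189] w 0.0115 g 41.2
```

>>> move_arm --rows "0 0 1.5 0 0 0 0; 0 0 1.5 0 0 0 0; 0 0 0 0 0 0 0"

```text
t: 11.15
eef_pos: [0.466, -0.2123, 0.0759]
ee_rot: [-3.141, 0.001, -3.075]
force: [-0.8, 2.4, 5.3]
width: 0.0115
gripper_force: 41.2
```

```bash
python3 s.py
```

```text
11.15 pos [ 0.466  -0.2123  0.0759] rpy [-1.7999e+02  7.0000e-02 -1.7618e+02] F [-0.8  2.4  5.3] M [0.919 0.294 0.226] w 0.0115 g 41.2
```

>>> move_arm --rows "0 0 1 0 0 0 0; 0 0 1 0 0 0 0; 0 0 0 0 0 0 0"

```text
t: 11.52
eef_pos: [0.4659, -0.2124, 0.0759]
ee_rot: [-3.141, 0.001, -3.11]
force: [-0.7, 2.3, 5.7]
width: 0.012
gripper_force: 41.3
```

```bash
python3 s.py
```

```text
11.525 pos [ 0.4659 -0.2124  0.0759] rpy [-1.7999e+02  7.0000e-02 -1.7818e+02] F [-0.7  2.3  5.7] M [0.827 0.317 0.082] w 0.012 g 41.3
```

>>> move_arm --rows "0 0 1.5 0 0 0 0; 0 0 1.5 0 0 0 0; 0 0 0 0 0 0 0"

```text
t: 11.9
eef_pos: [0.466, -0.2124, 0.0759]
ee_rot: [-3.141, 0.001, 3.121]
force: [-1.0, 1.9, 5.3]
width: 0.0119
gripper_force: 41.3
```

```bash
python3 s.py
```

```text
11.9 pos [ 0.466  -0.2124  0.0759] rpy [-1.7999e+02  7.0000e-02  1.7882e+02] F [-1.   1.9  5.3] M [0.552 0.273 0.199] w 0.0119 g 41.3
```

>>> move_arm --rows "0 0 1.5 0 0 0 0; 0 0 1.5 0 0 0 0; 0 0 0 0 0 0 0"

```text
t: 12.28
eef_pos: [0.466, -0.2125, 0.0759]
ee_rot: [-3.141, 0.001, 3.069]
force: [-0.2, 0.4, 5.0]
width: 0.0117
gripper_force: 41.3
```

```bash
python3 s.py
```

```text
12.275 pos [ 0.466  -0.2125  0.0759] rpy [-1.7998e+02  7.0000e-02  1.7583e+02] F [-0.2  0.4  5. ] M [0.384 0.267 0.191] w 0.0117 g 41.3
```

>>> move_arm --rows "0 0 1.5 0 0 0 0; 0 0 1.5 0 0 0 0; 0 0 0 0 0 0 0"

```text
t: 12.65
eef_pos: [0.4659, -0.2126, 0.0759]
ee_rot: [-3.141, 0.001, 3.016]
force: [-0.8, 0.2, 5.4]
width: 0.0118
gripper_force: 41.3
```

```bash
python3 s.py; python3 a.py
```

```text
12.65 pos [ 0.4659 -0.2126  0.0759] rpy [-1.7998e+02  7.0000e-02  1.7283e+02] F [-0.8  0.2  5.4] M [0.182 0.258 0.196] w 0.0118 g 41.3
659 [[11.2, -5.8, -61.3], [24.0, 5.4, -56.3]]
wing angle in tool deg -1.192578640827067
Mz [np.float64(0.1544853420430281)]
```

>>> move_arm --rows "0 0 1.5 0 0 0 0; 0 0 1 0 0 0 0; 0 0 0 0 0 0 0"

```text
t: 13.08
eef_pos: [0.4659, -0.2127, 0.0759]
ee_rot: [-3.141, 0.001, 2.973]
force: [-0.4, 0.4, 5.2]
width: 0.0119
gripper_force: 41.2
```

```bash
python3 s.py
```

```text
13.075 pos [ 0.4659 -0.2127  0.0759] rpy [-1.7997e+02  7.0000e-02  1.7035e+02] F [-0.4  0.4  5.2] M [-0.02   0.242  0.381] w 0.0119 g 41.2
```

>>> move_arm --rows "0 0 0 0 0 0 0; 0 0 0 0 0 0 0; 0 0 -4 0 0 0 0; 0 0 -4 0 0 0 0; 0 0 -4 0 0 0 0; 0 0 -4 0 0 0 0; 0 0 -4 0 0 0 0; 0 0 -4 0 0 0 0"

```text
t: 14.08
eef_pos: [0.4659, -0.212, 0.0759]
ee_rot: [3.141, 0.001, -2.89]
force: [-0.8, 4.7, 7.1]
width: 0.0115
gripper_force: 41.1
```

>>> move_arm --rows "0 0 -4 0 0 0 0; 0 0 -4 0 0 0 0; 0 0 -4 0 0 0 0; 0 0 -3 0 0 0 0; 0 0 -2 0 0 0 0; 0 0 -1 0 0 0 0; 0 0 0 0 0 0 0; 0 0 0 0 0 0 0"

```text
t: 15.08
eef_pos: [0.4657, -0.2116, 0.0759]
ee_rot: [3.141, 0.001, -2.578]
force: [-2.3, 7.4, 8.1]
width: 0.0116
gripper_force: 41.0
```

```bash
python3 s.py
```

```text
15.075 pos [ 0.4657 -0.2116  0.0759] rpy [ 1.7998e+02  8.0000e-02 -1.4770e+02] F [-2.3  7.4  8.1] M [ 2.858  0.79  -0.18 ] w 0.0116 g 41.0
```

>>> move_arm --rows "0 0 -1.5 0 0 0 0; 0 0 -1.5 0 0 0 0; 0 0 0 0 0 0 0"

```text
t: 15.45
eef_pos: [0.4656, -0.2115, 0.0758]
ee_rot: [3.141, 0.001, -2.525]
force: [-2.0, 8.5, 8.8]
width: 0.0118
gripper_force: 40.9
```

```bash
python3 s.py
```

```text
15.45 pos [ 0.4656 -0.2115  0.0758] rpy [ 1.7998e+02  8.0000e-02 -1.4467e+02] F [-2.   8.5  8.8] M [ 3.084  0.839 -0.044] w 0.0118 g 40.9
```

>>> move_arm --rows "0 0 -1.5 0 0 0 0; 0 0 -1.5 0 0 0 0; 0 0 0 0 0 0 0"

```text
t: 15.82
eef_pos: [0.4656, -0.2114, 0.0758]
ee_rot: [3.141, 0.001, -2.473]
force: [-1.6, 8.4, 8.9]
width: 0.0118
gripper_force: 40.9
```

```bash
python3 s.py
```

```text
15.825 pos [ 0.4656 -0.2114  0.0758] rpy [ 1.7998e+02  8.0000e-02 -1.4167e+02] F [-1.6  8.4  8.9] M [ 3.238  0.881 -0.063] w 0.0118 g 40.9
```

>>> move_arm --rows "0 0 -1.5 0 0 0 0; 0 0 -1.5 0 0 0 0; 0 0 0 0 0 0 0"

```text
t: 16.2
eef_pos: [0.4655, -0.2114, 0.0758]
ee_rot: [3.141, 0.001, -2.42]
force: [-2.7, 9.2, 10.0]
width: 0.0116
gripper_force: 40.9
```

```bash
python3 s.py; python3 a.py
```

```text
16.2 pos [ 0.4655 -0.2114  0.0758] rpy [ 1.7997e+02  8.0000e-02 -1.3867e+02] F [-2.7  9.2 10. ] M [ 3.457  1.011 -0.115] w 0.0116 g 40.9
669 [[11.1, -6.3, -61.4], [24.1, 5.3, -56.5]]
wing angle in tool deg 0.8131914737690072
Mz [np.float64(-0.08401201414368385)]
```

>>> move_arm --rows "0 0 -1.5 0 0 0 0; 0 0 -1.5 0 0 0 0; 0 0 -1.5 0 0 0 0; 0 0 0 0 0 0 0"

```text
t: 16.75
eef_pos: [0.4655, -0.2113, 0.0758]
ee_rot: [3.141, 0.001, -2.342]
force: [-2.8, 10.4, 10.1]
width: 0.0116
gripper_force: 40.9
```

```bash
python3 s.py; sleep 0; python3 a.py
```

```text
16.75 pos [ 0.4655 -0.2113  0.0758] rpy [ 1.7997e+02  8.0000e-02 -1.3417e+02] F [-2.8 10.4 10.1] M [ 3.707  1.146 -0.141] w 0.0116 g 40.9
675 [[11.1, -6.3, -61.4], [24.0, 5.2, -56.5]]
wing angle in tool deg 1.3887946261314126
Mz [np.float64(-0.10981698491168515)]
```

>>> move_arm --rows "0 0 -2 0 0 0 0; 0 0 -2 0 0 0 0; 0 0 -1 0 0 0 0; 0 0 0 0 0 0 0"

```text
t: 17.3
eef_pos: [0.4653, -0.2112, 0.0758]
ee_rot: [3.141, 0.001, -2.255]
force: [-3.5, 9.6, 9.8]
width: 0.0116
gripper_force: 40.9
```

```bash
python3 s.py; python3 a.py
```

```text
17.3 pos [ 0.4653 -0.2112  0.0758] rpy [ 1.7997e+02  8.0000e-02 -1.2918e+02] F [-3.5  9.6  9.8] M [ 3.893  1.285 -0.082] w 0.0116 g 40.9
675 [[11.1, -6.4, -61.4], [24.2, 5.2, -56.6]]
wing angle in tool deg 0.6447589137924935
Mz [np.float64(-0.04229874843188839)]
```

Free: the torque stays under 0.1 N m well beyond the seized range. I'll turn it on to about 1.3 rad.

>>> move_arm --rows "0 0 -3 0 0 0 0; 0 0 -3 0 0 0 0; 0 0 -3 0 0 0 0; 0 0 -3 0 0 0 0; 0 0 -3 0 0 0 0; 0 0 0 0 0 0 0"

```text
t: 18.1
eef_pos: [0.4649, -0.211, 0.0758]
ee_rot: [3.141, 0.002, -1.992]
force: [-4.8, 10.4, 12.8]
width: 0.0118
gripper_force: 41.0
```

```bash
python3 s.py; python3 a.py
```

```text
18.1 pos [ 0.4649 -0.211   0.0758] rpy [ 1.7995e+02  9.0000e-02 -1.1416e+02] F [-4.8 10.4 12.8] M [ 4.561  1.761 -0.125] w 0.0118 g 41.0
680 [[11.1, -6.5, -61.6], [24.1, 5.1, -56.5]]
wing angle in tool deg 0.1722575507346308
Mz [np.float64(-0.03538201593136603)]
```

>>> move_arm --rows "0 0 -4 0 0 0 0; 0 0 -4 0 0 0 0; 0 0 -4 0 0 0 0; 0 0 -4 0 0 0 0; 0 0 -4 0 0 0 0; 0 0 -4 0 0 0 0; 0 0 -2 0 0 0 0; 0 0 0 0 0 0 0"

```text
t: 19.15
eef_pos: [0.4642, -0.2109, 0.0758]
ee_rot: [3.14, 0.002, -1.539]
force: [-7.5, 13.9, 14.9]
width: 0.012
gripper_force: 41.2
```

```bash
python3 s.py; python3 a.py
```

```text
19.15 pos [ 0.4642 -0.2109  0.0758] rpy [ 1.7992e+02  1.2000e-01 -8.8180e+01] F [-7.5 13.9 14.9] M [ 4.993  2.647 -0.018] w 0.012 g 41.2
733 [[11.1, -12.9, -63.3], [24.4, 11.9, -56.6]]
wing angle in tool deg -4.5344648304500605
Mz [np.float64(-0.11267271031794032)]
```

>>> move_arm --rows "0 0 0 0 0 0 0.05; 0 0 0 0 0 0 0.05; 0 0 0 0 0 0 0.05; 0 0 0 0 0 -0.03 0.05; 0 0 0 0 0 -0.03 0.05; 0 0 0 0 0 -0.03 0.05; 0 0 0 -0.014 -0.051 0 0.05; 0 0 0 -0.014 -0.051 0 0.05"

```text
t: 20.2
eef_pos: [0.5672, -0.1812, 0.1657]
ee_rot: [-3.141, 0.0, -1.54]
force: [1.3, -0.5, 0.2]
width: 0.05
gripper_force: 0.0
```

>>> move_arm --rows "0 0 10 0 0 0 0.05; 0 0 10 0 0 0 0.05; 0 0 10 0 0 0 0.05; 0 0 10 0 0 0 0.05; 0 0 10 0 0 0 0.05; 0 0 10 0 0 0 0.05; 0 0 10 0 0 0 0.05; 0 0 4.6 0 0 0 0.05"

```text
t: 21.2
eef_pos: [0.5657, -0.1813, 0.1643]
ee_rot: [3.141, -0.002, -2.846]
force: [-0.4, 0.2, -0.1]
width: 0.0501
gripper_force: 0.0
```

>>> move_arm --rows "0 0 0 0 0 0 0.05; 0 0 0 0 0 0 0.05"

```text
t: 21.45
eef_pos: [0.5662, -0.1813, 0.1648]
ee_rot: [3.141, -0.001, -2.84]
force: [-0.0, -1.1, -1.2]
width: 0.0501
gripper_force: 0.0
```

```bash
python3 s.py; cat > b.py <<'E'
from h import *
st=arm.get_state();p,d=arm.grab_frame("wrist");P=toolpts(d)
W=R.from_euler("xyz",st["ee_rot"]).apply(P.reshape(-1,3)).reshape(P.shape)+st["eef_pos"]
def blob(name,z,box,tol=.004):
    k=(d>0)&(abs(W[...,2]-z)<tol)&(W[...,0]>box[0])&(W[...,0]<box[1])&(W[...,1]>box[2])&(W[...,1]<box[3])
    n,l,s,c=cv2.connectedComponentsWithStats(k.astype(np.uint8))
    if n<2:return print(name,"none")
    i=1+s[1:,4].argmax();q=(W[l==i][:,:2]*1000).astype(np.float32)
    print(name,s[i,4],"rect",[np.round(a,1) for a in cv2.minAreaRect(q)],"tool",(P[l==i].min(0)*1000).round(1),(P[l==i].max(0)*1000).round(1),"z",np.median(W[l==i][:,2]))
E
cat > c.py <<'E'
from b import *
blob("handle",.124,(.48,.65,-.25,-.12));blob("wing",.136,(.42,.52,-.26,-.16));blob("finger",.093,(.40,.53,-.28,-.13),.003)
cv2.imwrite("pics/w5.png",p)
E
python3 c.py
```

```text
21.45 pos [ 0.5662 -0.1813  0.1648] rpy [ 1.7998e+02 -4.0000e-02 -1.6270e+02] F [-0.  -1.1 -1.2] M [-0.033 -0.05  -0.02 ] w 0.0501 g 0.0
handle 1160 rect [array([ 565.7, -182.6]), array([69.1, 11.5]), np.float64(16.9)] tool [-33.8  -7.   38.9] [35.3  4.7 44.8] z 0.12373118105913924
wing 1269 rect [array([ 465.4, -212.5]), array([12.2, 45.8]), np.float64(0.6)] tool [ 94.1 -22.6  26.9] [116.8  23.   32.9] z 0.13549810053508715
finger 314 rect [array([ 465.2, -186.7]), array([12. , 28.2]), np.float64(0.9)] tool [89.3  9.7 70.3] [103.2  39.2  74.8] z 0.09264522191042315
```

View pics/w5.png

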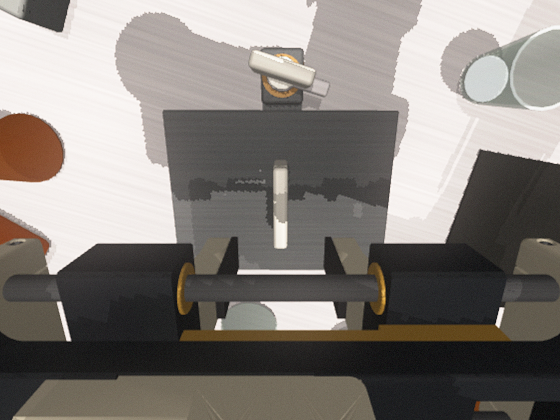

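The wrist view shows the latch open at about 74° with its finger at (320,88) clear of the lid, and the handle centred at (281,205) between the pads. Now I'll grip the lid.

>>> move_arm --rows "0 0 0.4 0.0007 -0.0012 0.03 0.05; 0 0 0 0 0 0.03 0.05; 0 0 0 0 0 0.025 0.05; 0 0 0 0 0 0.011 0.05; 0 0 0 0 0 0 0.03; 0 0 0 0 0 0 0.0; 0 0 0 0 0 0 0; 0 0 0 0 0 0 0" --squeeze 35

```text
t: 22.5
eef_pos: [0.5665, -0.1826, 0.0698]
ee_rot: [-3.141, 0.001, -2.848]
force: [-0.2, -0.4, 0.5]
width: 0.0154
gripper_force: 0.0
```

>>> move_arm --rows "0 0 0 0 0 0 0; 0 0 0 0 0 0 0"

```text
t: 22.75
eef_pos: [0.5664, -0.1825, 0.0697]
ee_rot: [-3.141, 0.001, -2.848]
force: [-1.6, 2.0, 6.1]
width: 0.0117
gripper_force: 35.0
```

```bash
python3 s.py
```

```text
22.75 pos [ 0.5664 -0.1825  0.0697] rpy [-1.7999e+02  3.0000e-02 -1.6318e+02] F [-1.6  2.   6.1] M [0.695 0.57  0.092] w 0.0117 g 35.0
```

Gripped. I'll lift straight up.

>>> move_arm --rows "0 0 0 0 0 -0.005 0; 0 0 0 0 0 -0.01 0; 0 0 0 0 0 -0.02 0; 0 0 0 0 0 -0.025 0; 0 0 0 0 0 -0.03 0; 0 0 0 0 0 -0.03 0; 0 0 0 0 0 0 0"

```text
t: 23.62
eef_pos: [0.5676, -0.1829, 0.1921]
ee_rot: [-3.14, 0.005, -2.848]
force: [0.2, -0.5, -3.8]
width: 0.012
gripper_force: 35.0
```

```bash
python3 s.py; python3 - <<'E'
from b import *
# lid plate top height and handle in hand
blob("handle",st["eef_pos"][2]+.054,(.48,.65,-.25,-.12),.006)
blob("plate",st["eef_pos"][2]+.014,(.4,.7,-.35,-.05),.008)
# mat from top view, at its real height
t,_=arm.grab_frame("top");cv2.imwrite("pics/top1.png",t)
g=cv2.imread("pics/top0.png").max(2);m=np.zeros_like(g);m[170:265,175:290]=(g[170:265,175:290]<45)*255
m=cv2.morphologyEx(m,cv2.MORPH_OPEN,np.ones((5,5)))
c=max(cv2.findContours(m,0,2)[0],key=cv2.contourArea);c=c.reshape(-1,2).astype(float)
w=ray("top",c,.004)[:,:2].astype(np.float32);r=cv2.minAreaRect(w*1000);print("mat",r)
print("all",len(c),c.min(0),c.max(0))
E
```

```text
23.625 pos [ 0.5676 -0.1829  0.1921] rpy [-179.89    0.26 -163.19] F [ 0.2 -0.5 -3.8] M [-0.047 -0.036 -0.02 ] w 0.012 g 35.0
handle 2110 rect [array([ 553.3, -189.7]), array([38.3, 27.2]), np.float64(38.2)] tool [ -2.4 -15.1 -60. ] [ 35.7  14.2 -48.1] z 0.2459081905065618
plate 44928 rect [array([ 542.5, -191.1]), array([104.1, 206.3]), np.float64(16.8)] tool [ -25.7 -103.8  -22. ] [ 78.4 102.4  -8.9] z 0.20620613389839043
mat ((548.278564453125, 167.12767028808594), (195.3302459716797, 245.88587951660156), 7.141199111938477)
all 70 [191. 184.] [271. 251.]
```

Lifted level, with no slip. Next I'll carry it over the mat.

>>> move_arm --rows "0 0 0 -0.003 0.013 -0.01 0; 0 0 0 -0.007 0.028 0 0; 0 0 0 -0.01 0.042 0 0; 0 0 0 -0.011 0.046 0 0; 0 0 0 -0.012 0.048 0 0; 0 0 0 -0.012 0.048 0 0; 0 0 0 -0.011 0.046 0 0; 0 0 0 -0.009 0.038 0 0"

```text
t: 24.72
eef_pos: [0.5477, 0.1371, 0.1988]
ee_rot: [-3.141, -0.001, -2.847]
force: [-0.1, -0.4, -3.6]
width: 0.0117
gripper_force: 35.0
```

>>> move_arm --rows "0 0 0 -0.005 0.021 0 0; 0 0 0 -0.003 0.01 0 0; 0 0 3 0 0 0 0; 0 0 4 0 0 0 0; 0 0 2.7 0 0 0 0; 0 0 0 0 0 0 0; 0 0 0 0 0 0 0"

```text
t: 25.6
eef_pos: [0.5473, 0.1664, 0.1991]
ee_rot: [-3.141, -0.0, -3.017]
force: [0.1, 0.4, -3.3]
width: 0.0115
gripper_force: 35.0
```

```bash
python3 s.py; python3 - <<'E'
from b import *
rel((.5485,.1672,-.0003),-172.9)
k=(d>0)&(abs(W[...,2]-.004)<.006)&(p.max(2)<60)&(W[...,0]>.40)&(W[...,0]<.5)
q=W[k];print("mat seen",len(q),np.percentile(q,[.5,99.5],axis=0).round(4))
n=W[k&(abs(W[...,1]-.167)<.03)]
print("near edge at y .167: x",np.percentile(n[:,0],[.5,2]))
for s in(.43,.445,.46):
    n=W[k&(abs(W[...,0]-s)<.006)];print(s,np.percentile(n[:,1],[.5,99.5]) if len(n) else None)
z=st["eef_pos"][2];kk=(d>0)&(abs(W[...,2]-z-.014)<.006);print("plate tool",(np.percentile(P[kk],[.2,99.8],axis=0)*1000).round(1))
E
```

```text
25.6 pos [0.5473 0.1664 0.1991] rpy [-1.7999e+02 -1.0000e-02 -1.7287e+02] F [ 0.1  0.4 -3.3] M [-0.04  -0.041  0.027] w 0.0115 g 35.0
tcp [0.5473 0.1665 0.1991] rpy [-1.7999e+02 -1.0000e-02 -1.7287e+02] t 25.65
tool shift [-0.0013  0.0006  0.1994]
rotvec deg [-0.01 -0.01  0.03]
mat seen 2526 [[ 0.446  -0.1069  0.0015]
 [ 0.4953  0.2059  0.0093]]
near edge at y .167: x [0.44577482 0.44721493]
0.43 None
0.445 [0.14991581 0.20554378]
0.46 [0.03817067 0.20694052]
plate tool [[ -67.8 -102.6  -16.2]
 [  78.3  101.6  -12.2]]
```

I'm over the mat centre within 2 mm. Lowering.

>>> move_arm --rows "0 0 0 0 0 0.025 0; 0 0 0 0 0 0.04 0; 0 0 0 0 0 0.045 0; 0 0 0 0 0 0.035 0; 0 0 0 0 0 0.025 0; 0 0 0 0 0 0.014 0; 0 0 0 0 0 0.006 0; 0 0 0 0 0 0 0"

```text
t: 26.65
eef_pos: [0.5477, 0.167, 0.0096]
ee_rot: [3.142, 0.0, -3.017]
force: [-0.3, 0.3, -3.3]
width: 0.0114
gripper_force: 35.0
```

```bash
python3 s.py
```

```text
26.65 pos [0.5477 0.167  0.0096] rpy [ 1.7999e+02  3.0000e-02 -1.7288e+02] F [-0.3  0.3 -3.3] M [-0.06  -0.038 -0.036] w 0.0114 g 35.0
```

>>> move_arm --rows "0 0 0 0 0 0.003 0; 0 0 0 0 0 0.003 0; 0 0 0 0 0 0.0015 0; 0 0 0 0 0 0.001 0; 0 0 0 0 0 0 0"

```text
t: 27.28
eef_pos: [0.5473, 0.1669, 0.0006]
ee_rot: [-3.142, -0.0, -3.018]
force: [0.6, -0.6, -2.2]
width: 0.0117
gripper_force: 35.0
```

```bash
python3 s.py
```

```text
27.275 pos [0.5473 0.1669 0.0006] rpy [-180.     -0.   -172.89] F [ 0.6 -0.6 -2.2] M [-0.032  0.007 -0.06 ] w 0.0117 g 35.0
```

>>> move_arm --rows "0 0 0 0 0 0.0007 0; 0 0 0 0 0 0.0006 0; 0 0 0 0 0 0 0"

```text
t: 27.65
eef_pos: [0.5474, 0.1669, -0.0003]
ee_rot: [3.142, 0.0, -3.017]
force: [-2.9, -0.4, 2.2]
width: 0.0115
gripper_force: 35.0
```

```bash
python3 s.py
```

```text
27.65 pos [ 5.474e-01  1.669e-01 -3.000e-04] rpy [ 1.8000e+02  2.0000e-02 -1.7289e+02] F [-2.9 -0.4  2.2] M [-0.101  0.591 -0.072] w 0.0115 g 35.0
```

It has touched down. I'll release and rise.

>>> move_arm --rows "0 0 0 0 0 0 0.02; 0 0 0 0 0 0 0.04; 0 0 0 0 0 0 0.05; 0 0 0 0 0 0 0.05; 0 0 0 0 0 -0.015 0.05; 0 0 0 0 0 -0.04 0.05; 0 0 0 0 0 -0.05 0.05; 0 0 0 0 0 -0.06 0.05"

```text
t: 28.65
eef_pos: [0.5467, 0.1665, 0.1665]
ee_rot: [-3.141, -0.001, -3.017]
force: [2.0, 1.1, 0.2]
width: 0.0498
gripper_force: 0.0
```

>>> move_arm --rows "0 0 0 0 0 -0.04 0.05; 0 0 0 0.02 -0.05 0 0.05; 0 0 0 0.02 -0.06 0 0.05; 0 0 0 0.02 -0.06 0 0.05; 0 0 0 0 0 0 0.05; 0 0 0 0 0 0 0.05; 0 0 0 0 0 0 0.05"

```text
t: 29.52
eef_pos: [0.5094, -0.0069, 0.2047]
ee_rot: [3.141, 0.0, -3.016]
force: [-0.1, 0.5, 0.3]
width: 0.0499
gripper_force: 0.0
```

```bash
python3 s.py; python3 - <<'E'
from b import *
blob("lid handle",.054,(.4,.7,.05,.3));blob("plate",.014,(.4,.7,-.0,.35),.004)
blob("wing",.136,(.42,.52,-.26,-.16))
t,dt=arm.grab_frame("top");s,_=arm.grab_frame("scene")
cv2.imwrite("pics/end.png",np.hstack([cv2.resize(t,(400,300)),cv2.resize(s,(400,300))]))
E
```

```text
29.525 pos [ 0.5094 -0.0069  0.2047] rpy [ 1.7999e+02  3.0000e-02 -1.7283e+02] F [-0.1  0.5  0.3] M [-0.017 -0.014  0.01 ] w 0.0499 g 0.0
lid handle 454 rect [array([540.9, 164.9]), array([57.2, 12.4]), np.float64(6.9)] tool [-81.2 160.2 148. ] [-24.  172.7 154.7] z 0.05368139011101711
plate 12310 rect [array([539.1, 164.8]), array([138.4, 206.1]), np.float64(7.2)] tool [-120.    63.5  186.8] [ 18.4 269.6 194.6] z 0.014077818153218416
wing 816 rect [array([ 465.5, -212.6]), array([12.1, 47.5]), np.float64(0.8)] tool [  61.9 -221.9   66.5] [  77.4 -174.9   72.6] z 0.13571475544669848
```

View pics/end.png

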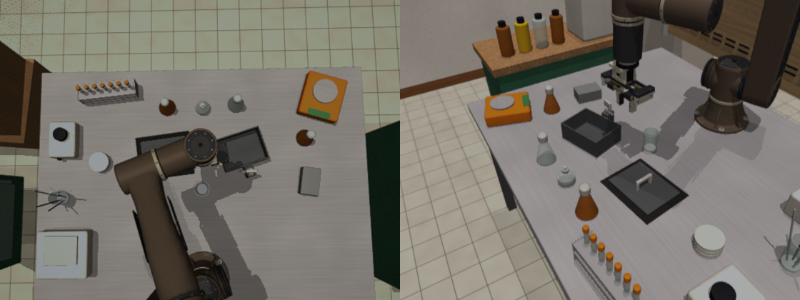

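The final pictures show the open box, the latch still turned out, the lid flat and handle up in the middle of the mat, the glassware where it was, and the arm clear of everything.

```bash
python3 -c "
from station import arm
print(arm.job_done())"
```

```text
the job is handed in; nothing more can be done
None
```

The latch was rocked free with readings no higher than about 0.38 N m and left open at about 1.29 rad, the lid lies handle up within about 2 mm of the mat's centre, everything is released, and the job was handed in at about 30 s.

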